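# Hold the magnifier over the beetle specimen

## Robot

A 6-joint arm with a two-finger parallel gripper is mounted at the origin on the work surface. World frame = base frame: x ahead of the robot, y to its left, z up, the work surface at z = 0. Lengths are in m, angles in rad, forces in N, time in s.
With the tool pointing down it reaches from about 0.375 to 0.975 m from the base axis. Payload 3.8 kg.
Tool frame: the origin (TCP) lies at the very end of the fingers, on their centre line; the grasp point (between the pads) lies 19 mm behind it; z points along the fingers, y is the line along which they close (so a half turn about z gives the same grasp; the last joint's range is limited). The gripper opens to 88 mm and grips with 3 to 60 N. Pads are 18 mm wide; open, the fingers measure 123 mm over their backs; the gripper's body (75 mm by 187 mm) begins 45 mm behind the grasp point.
Start: joints at [-1.19, 0.264, 1.604, -0, 1.274, -0.037], TCP at [0.274, -0.617, 0.239] pointing down, gripper open.
Joint ranges: [-2.63, 2.63], [-0.94, 2.18], [0.31, 2.57], [-1.31, 4.45], [0, 2.66], [-2.55, 2.55]. Speed limits (rad/s): [2.57, 2.57, 3.14, 3.14, 3.14, 3.14].

## Interface

Orientations are given as a unit quaternion [x, y, z, w].
In Python, from cell import bot gives the robot as it stands.
- The arm moves only by the shell command python3 -m inch 'ROWS' [FORCE]. ROWS is JSON, a list of rows, each an object of numbers: "x", "y", "z": the shift along the tool's x, y, z in mm; "rx", "ry", "rz": the turn, a rotation vector about the tool's x, y, z in degrees; "jaw": the finger opening in mm, from 0 to 88.1. A call has 1 to 10 rows; each row shifts and turns the commanded pose from where the row before left it, along the tool's axes as they then stand; what a row does not reach is not made up. A row lasts 1/10 s, in which the tool goes at most 50 mm and 8.59 degrees, less where a joint would pass 70% of its speed; a pose out of reach is approached as far as the arm can. A call is refused whole if a number of a shift passes 50 or a number of a turn 8.59, either way. A call with a gripper value outside its range is refused whole. The fingers move at their own pace and stop on an object; FORCE is the grip in N (left out, the last holds). Time passes only in rows, so rows that do not move let the fingers close. It gives the time, the measured TCP pose, the force, the opening and the grip force at its end, in the units of the state.
- bot.state(): the state, without advancing time (a new reading comes with each control period).
- bot.capture(name): name is "side" or "top" or "wrist"; returns the picture (384x512x3 uint8, blue, green, red); there is no depth.
- bot.get_calibration(name): a dict with "camera_matrix" (3x3 intrinsics, pixels), "world_from_camera" (4x4, takes a point from camera to world coordinates). Camera axes: x right, y up, looking along -z (the intrinsics and any distortion apply to the point x, -y, -z); pixel columns grow to the right and rows downward; lengths in m; the calibration is good to about 2 mm. A picture is of the moment at which its call begins: read the wrist's pose just before it. get_calibration takes no time and is no camera call; for the wrist camera it gives the pose at the moment of the call.
- bot.sign_off(): hands the job in; it is judged then, once.
The state is a dict: "time_s": time; "joint_positions": joint angles; "qvel": joint speeds; "effort": joint torques, N m; "ee_pos": TCP position; "ee_rot": TCP orientation; "ft_force": force on the tool from outside, world axes, zero at the start; "moment": the same for the moment, N m; "gripper_width": finger opening in m; "grasp_force": force on a finger pad.
Only numpy, scipy, OpenCV 4.12 (cv2) and the standard library are available. Lean on these libraries where they do the work, as an engineer would, in place of code of your own. Each camera call takes 0.05 s, during which the arm holds its last target. There are 200 camera calls.

## Task

Pick the amber resin block with the beetle in it off the lunchbox, set it gently on top of the small wooden display stand, centred and lengthwise along the narrow top, and let go of it. Then take the rectangular magnifier by its handle, carry it over the things on the trunk without disturbing any of them, and hold it level and still about 2 cm above the block, the lens centred over the block and its long side in line with the block's, never touching the block with it. Finish like that, still holding the magnifier in the air.

Things in the scene. Friction and masses are not known exactly. Their poses are not given: they have to be found in the camera images.
- specimen: amber see-through resin block on a white base layer with a black beetle cast inside, 60 x 30 x 20 mm (x, y, z), about 45 g. Origin: centre of its underside; x along its 60 mm length, z up. It starts lying flat, beetle upright, on the lid of the lunchbox. Turned half round it is as good.
- specimen_top (a point): centre of the block's top face, 20 mm above its origin
- stand: wooden display stand, loose, 0.4 kg, 60 mm high: dark foot 96 x 70 x 12 mm (x, y, z), waist 50 x 22 x 36 mm, flat light-wood cap 66 x 34 x 12 mm on top, long side along x. Origin: centre of the foot's underside, z up. It stands left or right of the middle of the trunk, the magnifier on the other side.
- stand_top (a point): centre of the stand's flat top, 60 mm above its origin
- magnifier: hand magnifier lying flat on the trunk, 0.12 kg: black frame 102 x 68 x 10 mm (x, y, z) round a clear 90 x 56 mm lens, and a blue handle 100 x 20 x 18 mm out of its short side along -x, 67 to 167 mm from the origin. Origin: under the lens centre, level with the flat undersides of frame and handle; x along the lens's long side, z up. The handle may finally point either way.
- magnifier_handle (a point): a good place to grip the handle: on its middle line, 100 mm along -x from the magnifier's origin and 10 mm above its underside; grip across y (20 mm wide)
- lunchbox: small pale aluminium lunchbox, closed, loose, 106 x 146 x 50 mm with a flat lid, 0.45 kg, in the middle near the robot. Origin: centre of its underside. Leave it where it is.
- mug: red ceramic mug, 80 mm across, 95 mm high, with a handle on its +y side. Origin: centre of its underside. To be left alone.
- crayon_tub: orange plastic tub, 80 mm across and 85 mm high, with crayons standing in it up to 123 mm (they are fixed in the tub). Origin: centre of its underside. To be left alone.
- jar: clear glass jar with a steel lid, 76 mm across, 110 mm high. Origin: centre of its underside. To be left alone.
- pencil_box: closed wooden pencil box, 74 x 214 x 43 mm, on the far part of the trunk. Origin: centre of its underside. To be left alone.
Not all that is in view belongs to the job. There is more than one size of the magnifier; the one meant has the size given above.

How it is judged:
On the way:
1. the block stands flat, centred and lengthwise on the stand, let go (horizontal distance between specimen and stand_top below 0.008 m and z of specimen in the frame of stand_top between -0.003 and 0.003 m and angle between the x axis of specimen and the x axis of stand, either way round below 0.14 rad and angle between specimen's own z axis and vertical below 0.1 rad and linear speed of specimen below 0.02 m/s and contact force between specimen and stand above 0.05 N and contact force between the fingers and specimen below 0.02 N), for 0.3 s.
At the end, for the whole second after the job is handed in: Block flat on the stand, let go: within 8 mm of its centre, 8 deg of its length. Magnifier in the gripper, still, level within 7 deg, touching only fingers: lens within 10 mm of the block's centre, 8 deg of its length, underside 10 to 32 mm above its top. Other things undisturbed (all of step 1 and horizontal distance between magnifier and specimen_top below 0.01 m and z of magnifier in the frame of specimen_top between 0.01 and 0.032 m and angle between the x axis of magnifier and the x axis of specimen, either way round below 0.14 rad and angle between magnifier's own z axis and vertical below 0.12 rad and linear speed of magnifier below 0.02 m/s and contact force between the fingers and magnifier above 1 N and contact force between magnifier and specimen below 0.02 N and contact force between magnifier and stand below 0.02 N and contact force between magnifier and lunchbox below 0.02 N and contact force between magnifier and pencil_box below 0.02 N); the arm keeps its last pose, push and grip.
It fails at once if the magnifier touches the block (contact force between magnifier and specimen above 0.2 N).
It fails at once if the block is dropped (linear speed of specimen above 0.4 m/s and contact force between the fingers and specimen below 0.01 N).
It fails at once if the magnifier is dropped (linear speed of magnifier above 0.4 m/s and contact force between the fingers and magnifier below 0.01 N).
It fails at once if the stand is shoved or tipped (distance of stand from where it was at the start of the episode above 0.03 m or angle between stand's own z axis and vertical above 0.2 rad).
It fails at once if another thing on the trunk is shoved or tipped (distance of any of lunchbox, mug, crayon_tub, jar, pencil_box from where it was at the start of the episode above 0.02 m or angle between any of lunchbox, mug, crayon_tub, jar, pencil_box's own z axis and vertical above 0.2 rad).
It also fails if it takes over 67 s, if anything falls off the work surface, if the arm or the gripper's body presses on something with over 40 N, if the wrist force passes 120 N, or if a joint passes its speed limit or range.

## Working session

There is one attempt and no reset: what is moved stays moved. The work goes in short steps, Python scripts to look and compute and a shell command to move; the robot and the scene stay as the last step left them, time stands still between calls to the robot, and variables do not carry over. Pictures are saved under pics/ and viewed, at most 10 in all, crops included, and the job is handed in when it is done.

```bash
mkdir -p pics; ls
cat > h.py <<'E'
import numpy as np, cv2
from cell import bot
from scipy.spatial.transform import Rotation as R
def ray(c,u,v):
    K=np.array(c["camera_matrix"]);T=np.array(c["world_from_camera"])
    d=np.linalg.solve(K,[u,v,1]);d=np.array([d[0],-d[1],-d[2]])
    return T[:3,3],T[:3,:3]@d
def onplane(c,u,v,z):
    o,d=ray(c,u,v);return o+d*(z-o[2])/d[2]
E
python3 - <<'E'
from h import *
for n in("top","side"):
    im=bot.capture(n);cv2.imwrite(f"pics/{n}0.png",im);c=bot.get_calibration(n);print(n,{k:np.round(np.array(v),3).tolist() if not isinstance(v,str) else v for k,v in c.items()})
s=bot.state();print(s)
E
```

```text
pics
top {'camera_matrix': [[362.374, 0.0, 253.471], [0.0, 362.374, 192.342], [0.0, 0.0, 1.0]], 'world_from_camera': [[-0.011, 0.987, -0.158, 0.341], [-1.0, -0.01, 0.007, 0.033], [0.005, 0.158, 0.987, 1.185], [0.0, 0.0, 0.0, 1.0]]}
side {'camera_matrix': [[377.861, 0.0, 253.717], [0.0, 377.861, 193.89], [0.0, 0.0, 1.0]], 'world_from_camera': [[-0.856, 0.349, -0.382, 0.088], [-0.517, -0.6, 0.611, 0.707], [-0.016, 0.72, 0.694, 0.873], [0.0, 0.0, 0.0, 1.0]]}
{'time_s': 0.1, 'joint_positions': array([-1.18990385e+00,  2.64696540e-01,  1.60521764e+00,  4.58825618e-06,
        1.27368346e+00, -3.68880544e-02]), 'qvel': array([ 0.00018822, -0.00174735, -0.00134247,  0.00158966, -0.00088857,
       -0.00155108]), 'effort': array([ 8.80426637e-05, -5.03620720e+01, -3.58071542e+01,  7.30638904e-02,
        2.33763753e-02, -4.66804886e-05]), 'ee_pos': array([ 0.27364298, -0.61635752,  0.23751056]), 'ee_rot': array([ 9.78261296e-01,  2.07373653e-01, -1.69422132e-04, -9.88079428e-04]), 'ft_force': array([-0.17077858, -0.88455238,  0.46098161]), 'moment': array([-0.02390793, -0.03447366,  0.04876276]), 'grasp_force': 0.0, 'gripper_width': 0.08819541542651442}
```

View pics/top0.png

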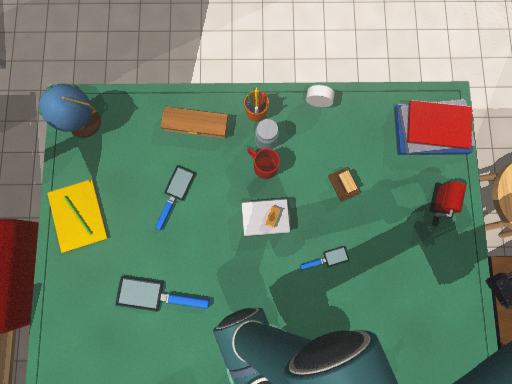

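View pics/side0.png

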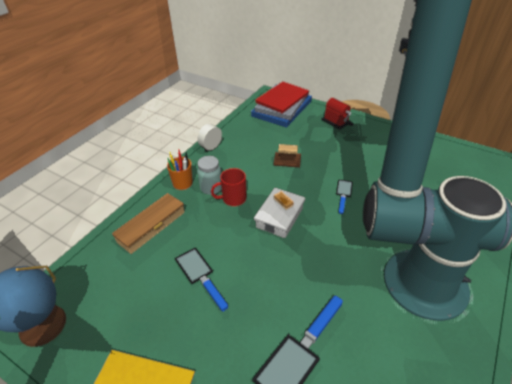

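The top view shows the lunchbox with the block at (272,215), the stand at (345,183), and magnifiers at (180,185), (140,293) and (335,256). The medium one at (180,185) is probably the one meant. The mug, jar and tub are at the middle top. Next I measure them.

```bash
cat > m.py <<'E'
from h import *
im=cv2.imread("pics/top0.png");c=bot.get_calibration("top");hsv=cv2.cvtColor(im,cv2.COLOR_BGR2HSV)
def blobs(name,lo,hi,z,box,amin=20):
    m=cv2.inRange(hsv,lo,hi);k=np.zeros_like(m);x0,y0,x1,y1=box;k[y0:y1,x0:x1]=m[y0:y1,x0:x1]
    for q in cv2.findContours(k,cv2.RETR_EXTERNAL,cv2.CHAIN_APPROX_NONE)[0]:
        if cv2.contourArea(q)<amin: continue
        P=np.array([onplane(c,*p,z)[:2] for p in q[:,0].astype(float)])*1000
        r=cv2.minAreaRect(P.astype(np.float32));print(name,cv2.contourArea(q),"ctr",np.round(r[0]),"size",np.round(r[1]),"ang",round(r[2],1))
blobs("handle",(100,130,80),(125,255,255),.014,(110,160,380,320))
blobs("cap",(8,40,120),(25,190,255),.06,(325,160,365,205))
blobs("foot",(0,60,30),(25,255,255),.012,(325,160,365,205))
blobs("block",(8,100,60),(25,255,255),.065,(255,200,285,230))
blobs("box",(0,0,140),(180,60,255),.05,(235,190,300,240),200)
blobs("dark frame",(0,0,0),(180,255,60),.01,(110,160,200,235))
print("mug",onplane(c,266,158,.095),"jar",onplane(c,266,127,.11),"tub",onplane(c,256,100,.1),"pbox",[onplane(c,*p,.043)[:2] for p in((166,107),(227,116),(225,136),(162,124))])
crop=cv2.resize(im[140:250,140:370],None,fx=3.4,fy=3.4,interpolation=cv2.INTER_CUBIC);cv2.imwrite("pics/crop0.png",crop)
E
python3 m.py
```

```text
handle 338.5 ctr [188. 232.] size [128.  28.] ang 81.1
handle 87.0 ctr [ 297. -154.] size [16. 67.] ang 15.7
handle 168.5 ctr [455. 317.] size [22. 94.] ang 66.1
cap 212.5 ctr [ 554. -272.] size [68. 36.] ang 23.6
foot 560.0 ctr [ 554. -273.] size [94. 71.] ang 23.5
block 159.5 ctr [444. -32.] size [29. 60.] ang 67.3
box 1454.5 ctr [444. -10.] size [105. 145.] ang 3.8
mug [ 0.62269244 -0.0140824   0.095     ] jar [ 0.7174772  -0.01501109  0.11      ] tub [0.81027867 0.01474852 0.1       ] pbox [array([0.81292655, 0.31229711]), array([0.77992799, 0.11022043]), array([0.71138438, 0.11669511]), array([0.75420774, 0.32381319])]
```

View pics/crop0.png

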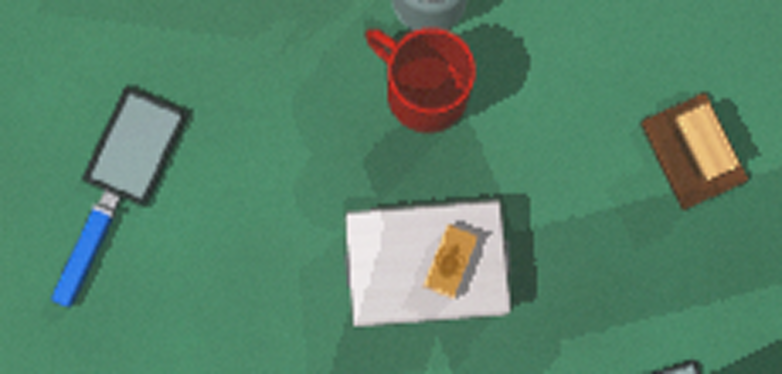

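The (180,185) magnifier's handle measures 94x22 mm, so it is the right one. The block is at (444,-32) mm with yaw -22.7°, the stand at (554,-272) with yaw 23.6°, and the sizes all agree. I move above the block.

```bash
python3 -m inch '[{"x":15,"y":-18},{"x":30,"y":-36},{"x":30,"y":-36},{"x":30,"y":-36},{"x":30,"y":-36},{"x":30,"y":-36},{"x":30,"y":-36},{"x":30,"y":-36},{"x":30,"y":-36},{"x":30,"y":-36}]'; python3 -m inch '[{"x":30,"y":-36,"rz":7.8},{"rz":7.8},{"rz":7.8},{"rz":7.8},{"rz":7.8},{"rz":7.6},{},{}]'
cat > go.py <<'E'
import sys
from h import *
# go.py x y z yaw(mm,deg): shift in tool axes needed and turn (rz)
s=bot.state();p=np.array(s["ee_pos"])*1000;r=R.from_quat(s["ee_rot"]);X=r.as_matrix()[:,0]
phi=np.degrees(np.arctan2(X[1],X[0]));t=np.array([float(a) for a in sys.argv[1:4]])
print("t",s["time_s"],"p",p.round(1),"phi",round(phi,1),"shift",(r.inv().apply(t-p)).round(1),"rz",round((phi-float(sys.argv[4])+180)%360-180,1),"tiltz",r.as_matrix()[:,2].round(4),"w",s["gripper_width"],"gf",s["grasp_force"])
E
python3 go.py 444 -32 200 -22.7
```

```text
t 0.1 p [ 273.6 -616.4  237.5] phi 23.9 shift [ 392.8 -464.9   38.5] rz 46.6 tiltz [-7.0e-04  1.9e-03 -1.0e+00] w 0.08819541542651442 gf 0.0$[0]: bad value
$[0]: bad value
```

```bash
python3 -m inch '[{"x":15.0,"y":-18.0,"z":0,"rx":0,"ry":0,"rz":0}]'; python3 -m inch '[{"x":15,"y":-18,"z":0,"rx":0,"ry":0,"rz":0,"jaw":88}]'; python3 -m inch --help | head -20
```

```text
time_s: 0.2
ee_pos: [0.2794, -0.5956, 0.2376]
ee_rot: [0.978, 0.207, -0.0, -0.0]
ft_force: [0.1, -0.2, 0.2]
gripper_width: 0.0881
grasp_force: 0.0$[0]: bad value
invalid input: not JSON, or not a number
```

```bash
python3 -m inch '[{"x":30.0,"y":-36.0}]'; echo; python3 -m inch '[{"x":30.0,"y":-36.0,"z":0,"rx":0,"ry":0,"rz":0,"jaw":88.0}]'; echo; python3 -m inch '[{"x":30,"y":-36,"z":0,"rx":0,"ry":0,"rz":0}]'; echo;  python3 go.py 444 -32 200 -22.7
```

```text
time_s: 0.3
ee_pos: [0.2923, -0.5505, 0.2377]
ee_rot: [0.979, 0.206, -0.0, -0.0]
ft_force: [1.0, -0.1, 0.2]
gripper_width: 0.0877
grasp_force: 0.0


t 0.3 p [ 292.3 -550.5  237.7] phi 23.8 shift [ 347.9 -413.3   37.5] rz 46.5 tiltz [-6.e-04 -1.e-04 -1.e+00] w 0.08769139746561308 gf 0.0$[0]: bad value
$[0]: bad value
```

All keys given, with decimal floats, is what gets accepted. From here on I use that form.

```bash
python3 -m inch '[{"x":30.0,"y":-36.0,"z":0.0,"rx":0.0,"ry":0.0,"rz":0.0},{"x":30.0,"y":-36.0,"z":0.0,"rx":0.0,"ry":0.0,"rz":0.0},{"x":30.0,"y":-36.0,"z":0.0,"rx":0.0,"ry":0.0,"rz":0.0},{"x":30.0,"y":-36.0,"z":0.0,"rx":0.0,"ry":0.0,"rz":0.0},{"x":30.0,"y":-36.0,"z":0.0,"rx":0.0,"ry":0.0,"rz":0.0},{"x":30.0,"y":-36.0,"z":0.0,"rx":0.0,"ry":0.0,"rz":0.0},{"x":30.0,"y":-36.0,"z":0.0,"rx":0.0,"ry":0.0,"rz":0.0},{"x":30.0,"y":-36.0,"z":0.0,"rx":0.0,"ry":0.0,"rz":0.0},{"x":30.0,"y":-36.0,"z":0.0,"rx":0.0,"ry":0.0,"rz":0.0},{"x":30.0,"y":-36.0,"z":0.0,"rx":0.0,"ry":0.0,"rz":0.0}]'; echo; python3 go.py 444 -32 200 -22.7
```

```text
t 0.3 p [ 292.3 -550.5  237.7] phi 23.8 shift [ 347.9 -413.3   37.5] rz 46.5 tiltz [-6.e-04 -1.e-04 -1.e+00] w 0.08769139746561308 gf 0.0$[0]: bad value
```

The output order misled me: every success had "jaw" in the row, so jaw is what's required.

```bash
python3 -m inch '[{"x":30,"y":-36,"z":0,"rx":0,"ry":0,"rz":0,"jaw":88},{"x":30,"y":-36,"z":0,"rx":0,"ry":0,"rz":0,"jaw":88},{"x":30,"y":-36,"z":0,"rx":0,"ry":0,"rz":0,"jaw":88},{"x":30,"y":-36,"z":0,"rx":0,"ry":0,"rz":0,"jaw":88},{"x":30,"y":-36,"z":0,"rx":0,"ry":0,"rz":0,"jaw":88},{"x":30,"y":-36,"z":0,"rx":0,"ry":0,"rz":0,"jaw":88},{"x":30,"y":-36,"z":0,"rx":0,"ry":0,"rz":0,"jaw":88},{"x":30,"y":-36,"z":0,"rx":0,"ry":0,"rz":0,"jaw":88},{"x":30,"y":-36,"z":0,"rx":0,"ry":0,"rz":0,"jaw":88},{"x":30,"y":-36,"z":0,"rx":0,"ry":0,"rz":0,"jaw":88}]'; echo; python3 go.py 444 -32 200 -22.7
```

```text
time_s: 1.3
ee_pos: [0.421, -0.0967, 0.2385]
ee_rot: [0.978, 0.207, 0.0, 0.0]
ft_force: [0.5, -0.4, -0.7]
gripper_width: 0.0883
grasp_force: 0.0

t 1.3 p [421.  -96.7 238.5] phi 23.9 shift [ 47.2 -49.8  38.5] rz 46.6 tiltz [ 1.e-04 -0.e+00 -1.e+00] w 0.08828833684043727 gf 0.0
```

```bash
python3 -m inch '[{"x":24,"y":-25,"z":0,"rx":0,"ry":0,"rz":0,"jaw":70},{"x":23,"y":-25,"z":0,"rx":0,"ry":0,"rz":7.8,"jaw":70},{"x":0,"y":0,"z":0,"rx":0,"ry":0,"rz":7.8,"jaw":70},{"x":0,"y":0,"z":0,"rx":0,"ry":0,"rz":7.8,"jaw":70},{"x":0,"y":0,"z":0,"rx":0,"ry":0,"rz":7.8,"jaw":70},{"x":0,"y":0,"z":0,"rx":0,"ry":0,"rz":7.8,"jaw":70},{"x":0,"y":0,"z":0,"rx":0,"ry":0,"rz":7.6,"jaw":70},{"x":0,"y":0,"z":0,"rx":0,"ry":0,"rz":0,"jaw":70},{"x":0,"y":0,"z":0,"rx":0,"ry":0,"rz":0,"jaw":70}]'; echo; python3 go.py 444 -32 200 -22.7
python3 - <<'E'
from h import *
c=bot.get_calibration("wrist");im=bot.capture("wrist");cv2.imwrite("pics/w1.png",im);np.savez("w1.npz",K=c["camera_matrix"],T=c["world_from_camera"])
E
```

```text
time_s: 2.2
ee_pos: [0.4436, -0.0338, 0.2384]
ee_rot: [0.981, -0.195, -0.0, 0.0]
ft_force: [-0.4, -0.3, 0.1]
gripper_width: 0.0704
grasp_force: 0.0

t 2.2 p [443.6 -33.8 238.4] phi -22.5 shift [-0.3 -1.8 38.4] rz 0.2 tiltz [-5.e-04  1.e-04 -1.e+00] w 0.07044286899936192 gf 0.0
```

View pics/w1.png

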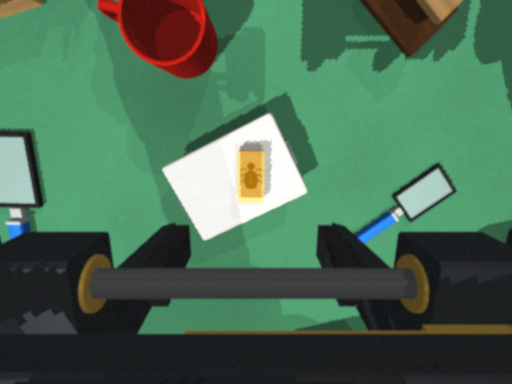

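The wrist view shows the block at (251,172), upright in the picture and so already aligned with the tool. I measure it on its top plane, z=0.07.

Run:
```python
from h import *
im=cv2.imread("pics/w1.png");d=np.load("w1.npz");c=dict(camera_matrix=d["K"],world_from_camera=d["T"])
print("cam",d["T"][:3,3].round(3))
hsv=cv2.cvtColor(im,cv2.COLOR_BGR2HSV)
m=cv2.inRange(hsv,(10,100,100),(30,255,255));m[:130]=0;m[215:]=0;m[:,:225]=0;m[:,280:]=0
q=max(cv2.findContours(m,0,1)[0],key=cv2.contourArea);print(cv2.boundingRect(q),im[150:206:3,251].tolist())
for z in(.07,.06):
    P=np.array([onplane(c,*p,z)[:2] for p in q[:,0].astype(float)])*1000
    r=cv2.minAreaRect(P.astype(np.float32));print(z,r)
```

```text
cam [ 0.505 -0.059  0.386]
(238, 150, 26, 49) [[93, 131, 159], [73, 175, 228], [76, 178, 228], [74, 176, 228], [55, 152, 207], [12, 117, 175], [16, 118, 175], [21, 120, 177], [16, 119, 176], [15, 120, 177], [26, 125, 184], [27, 123, 181], [11, 115, 172], [62, 158, 215], [78, 177, 229], [73, 174, 227], [149, 238, 253], [168, 246, 254], [243, 252, 253]]
0.07 ((447.63446044921875, -32.205989837646484), (27.932363510131836, 55.15644836425781), 68.05294036865234)
0.06 ((445.8312072753906, -31.362106323242188), (28.815671920776367, 56.90068054199219), 68.05294036865234)
```

```bash
python3 -m inch '[{"x":1.5,"y":-2.6,"z":20,"rx":0,"ry":0,"rz":0,"jaw":70},{"x":0,"y":0,"z":35,"rx":0,"ry":0,"rz":0,"jaw":70},{"x":0,"y":0,"z":35,"rx":0,"ry":0,"rz":0,"jaw":70},{"x":0,"y":0,"z":35,"rx":0,"ry":0,"rz":0,"jaw":70},{"x":0,"y":0,"z":25,"rx":0,"ry":0,"rz":0,"jaw":70},{"x":0,"y":0,"z":15,"rx":0,"ry":0,"rz":0,"jaw":60},{"x":0,"y":0,"z":9,"rx":0,"ry":0,"rz":0,"jaw":60},{"x":0,"y":0,"z":6,"rx":0,"ry":0,"rz":0,"jaw":50},{"x":0,"y":0,"z":4,"rx":0,"ry":0,"rz":0,"jaw":50},{"x":0,"y":0,"z":0,"rx":0,"ry":0,"rz":0,"jaw":45}]' 10; echo; python3 go.py 446 -32 54 -22;python3 -m inch '[{"x":0,"y":0,"z":0,"rx":0,"ry":0,"rz":0,"jaw":36},{"x":0,"y":0,"z":0,"rx":0,"ry":0,"rz":0,"jaw":32},{"x":0,"y":0,"z":0,"rx":0,"ry":0,"rz":0,"jaw":28},{"x":0,"y":0,"z":0,"rx":0,"ry":0,"rz":0,"jaw":20},{"x":0,"y":0,"z":0,"rx":0,"ry":0,"rz":0,"jaw":20},{"x":0,"y":0,"z":0,"rx":0,"ry":0,"rz":0,"jaw":20}]' 10; echo; python3 go.py 446 -32 54 -22
```

```text
time_s: 3.25
ee_pos: [0.4466, -0.032, 0.0549]
ee_rot: [0.981, -0.196, 0.0, -0.0]
ft_force: [-0.2, 0.9, -0.6]
gripper_width: 0.0455
grasp_force: 0.0

t 3.25 p [446.6 -32.   54.9] phi -22.6 shift [-0.5  0.2  0.9] rz -0.6 tiltz [ 4.e-04 -0.e+00 -1.e+00] w 0.04554632059188349 gf 0.0
time_s: 3.85
ee_pos: [0.4469, -0.032, 0.0554]
ee_rot: [0.981, -0.196, 0.001, -0.0]
ft_force: [-0.5, 0.6, 5.2]
gripper_width: 0.0297
grasp_force: 10.0

t 3.85 p [446.9 -32.   55.4] phi -22.7 shift [-0.8  0.3  1.4] rz -0.7 tiltz [ 1.2e-03 -1.0e-04 -1.0e+00] w 0.029733509204985797 gf 10.00053271651268
```

The block is gripped at 29.7 mm wide. I lift it and carry it over to the stand.

```bash
python3 -m inch '[{"x":0,"y":0,"z":-6,"rx":0,"ry":0,"rz":0,"jaw":20},{"x":0,"y":0,"z":-15,"rx":0,"ry":0,"rz":0,"jaw":20},{"x":0,"y":0,"z":-30,"rx":0,"ry":0,"rz":0,"jaw":20},{"x":0,"y":0,"z":-35,"rx":0,"ry":0,"rz":0,"jaw":20},{"x":0,"y":0,"z":-35,"rx":0,"ry":0,"rz":0,"jaw":20},{"x":0,"y":0,"z":-35,"rx":0,"ry":0,"rz":0,"jaw":20},{"x":0,"y":0,"z":-20,"rx":0,"ry":0,"rz":0,"jaw":20},{"x":0,"y":0,"z":-9,"rx":0,"ry":0,"rz":0,"jaw":20},{"x":12,"y":11,"z":0,"rx":0,"ry":0,"rz":0,"jaw":20},{"x":24,"y":23,"z":0,"rx":0,"ry":0,"rz":0,"jaw":20}]' 12; echo; python3 -m inch '[{"x":28,"y":26,"z":0,"rx":0,"ry":0,"rz":0,"jaw":20},{"x":28,"y":26,"z":0,"rx":0,"ry":0,"rz":0,"jaw":20},{"x":28,"y":26,"z":0,"rx":0,"ry":0,"rz":0,"jaw":20},{"x":28,"y":26,"z":0,"rx":0,"ry":0,"rz":0,"jaw":20},{"x":24,"y":22,"z":0,"rx":0,"ry":0,"rz":0,"jaw":20},{"x":14,"y":14,"z":0,"rx":0,"ry":0,"rz":0,"jaw":20},{"x":5,"y":6,"z":0,"rx":0,"ry":0,"rz":-5,"jaw":20},{"x":0,"y":0,"z":0,"rx":0,"ry":0,"rz":-7.7,"jaw":20},{"x":0,"y":0,"z":0,"rx":0,"ry":0,"rz":-7.7,"jaw":20},{"x":0,"y":0,"z":0,"rx":0,"ry":0,"rz":-7.7,"jaw":20}]'; echo; python3 -m inch '[{"x":0,"y":0,"z":0,"rx":0,"ry":0,"rz":-7.7,"jaw":20},{"x":0,"y":0,"z":0,"rx":0,"ry":0,"rz":-7.7,"jaw":20},{"x":0,"y":0,"z":0,"rx":0,"ry":0,"rz":-3,"jaw":20},{"x":0,"y":0,"z":0,"rx":0,"ry":0,"rz":0,"jaw":20},{"x":0,"y":0,"z":0,"rx":0,"ry":0,"rz":0,"jaw":20}]';  echo; python3 go.py 554 -272 240 23.6
python3 - <<'E'
from h import *
c=bot.get_calibration("wrist");im=bot.capture("wrist");cv2.imwrite("pics/w2.png",im);np.savez("w2.npz",K=c["camera_matrix"],T=c["world_from_camera"])
E
```

```text
time_s: 4.85
ee_pos: [0.4656, -0.0762, 0.2391]
ee_rot: [0.981, -0.195, -0.001, -0.0]
ft_force: [0.2, -0.2, -1.0]
gripper_width: 0.03
grasp_force: 12.0

time_s: 5.85
ee_pos: [0.5522, -0.2714, 0.2376]
ee_rot: [0.999, 0.05, -0.001, -0.001]
ft_force: [-0.2, -0.0, -1.1]
gripper_width: 0.0298
grasp_force: 12.0

time_s: 6.35
ee_pos: [0.5526, -0.2714, 0.2384]
ee_rot: [0.979, 0.206, -0.001, -0.001]
ft_force: [0.2, -0.3, -0.6]
gripper_width: 0.0298
grasp_force: 12.0

t 6.35 p [ 552.6 -271.4  238.4] phi 23.8 shift [ 1.   1.2 -1.6] rz 0.2 tiltz [-0.0019  0.001  -1.    ] w 0.02978460625752197 gf 11.999829411506653
```

View pics/w2.png

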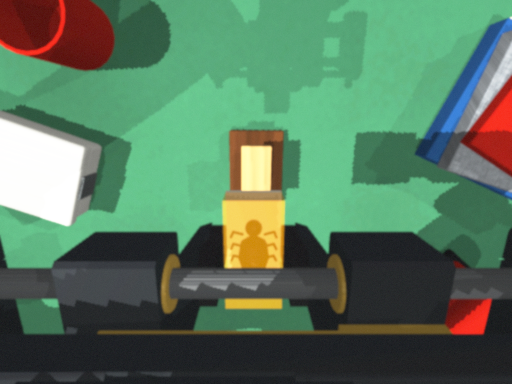

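The picture shows the cap's far edge at row 146 (columns 241–272), the foot's far edge at row 130, and the held block over rows 198–308, columns 223–284. I compute the remaining offset.

Run:
```python
from h import *
im=cv2.imread("pics/w2.png");d=np.load("w2.npz");c=dict(camera_matrix=d["K"],world_from_camera=d["T"])
s=bot.state();r=R.from_quat(s["ee_rot"]);p=np.array(s["ee_pos"])
L=lambda u,v,z:(r.inv().apply(onplane(c,u,v,z)-p)*1000)[:2].round(1)
hsv=cv2.cvtColor(im,cv2.COLOR_BGR2HSV)
lw=cv2.inRange(hsv,(10,30,190),(35,150,255));
for v in(150,160,170,180,187):
    u=np.where(lw[v,225:290])[0]+225;print("cap",v,u.min(),u.max(),L(u.min(),v,.06),L(u.max()+1,v,.06))
u=np.where(lw[130:190,256])[0]+130;print("cap far",u.min(),L(256,u.min(),.06))
br=cv2.inRange(hsv,(0,60,30),(20,255,150))
for v in(135,142,160,180):
    u=np.where(br[v,220:295])[0]+220;print("foot",v,u.min(),u.max(),L(u.min(),v,.012),L(u.max()+1,v,.012))
u=np.where(br[110:145,256])[0]+110;print("foot far",u.min(),L(256,u.min(),.012))
zt=p[2]+.0146
print("col",im[186:214:2,235].tolist())
for q in((224,200),(284,200),(254,200),(225,308),(284,308)):print("block",q,L(*q,zt))
```

```text
cap 150 241 271 [ 29.5 -14.1] [29.5 21.2]
cap 160 241 270 [ 18.  -14.2] [18.1 20.2]
cap 170 241 270 [  6.4 -14.3] [ 6.5 20.4]
cap 180 241 270 [ -5.4 -14.4] [-5.4 20.6]
cap 187 241 270 [-13.8 -14.5] [-13.8  20.7]
cap far 146 [34.  3.]
foot 135 235 282 [ 43.3 -23.6] [43.3 38.1]
foot 142 230 282 [ 34.4 -30.3] [34.4 38.3]
foot 160 233 281 [ 11.  -26.8] [11.  37.7]
foot 180 233 281 [-15.9 -27.3] [-15.9  38.4]
foot far 131 [48.3  3.4]
col [[48, 84, 137], [52, 87, 141], [101, 122, 144], [108, 142, 161], [92, 138, 170], [89, 137, 168], [82, 129, 160], [86, 168, 217], [94, 213, 248], [97, 216, 249], [95, 213, 249], [97, 217, 249], [98, 215, 249], [97, 215, 249]]
block (224, 200) [ 26.9 -14.2]
block (284, 200) [26.9 14.8]
block (254, 200) [26.9  0.3]
block (225, 308) [-33.8 -15.3]
block (284, 308) [-33.8  16.6]
```

Block centre in tool frame is (-3.4, 0.4) and the stand centre is about (0.8, 2.7), so I shift by (4, 2.3) and descend.

```bash
python3 -m inch '[{"x":4,"y":2.3,"z":15,"rx":0,"ry":0,"rz":0,"jaw":20},{"x":0,"y":0,"z":30,"rx":0,"ry":0,"rz":0,"jaw":20},{"x":0,"y":0,"z":35,"rx":0,"ry":0,"rz":0,"jaw":20},{"x":0,"y":0,"z":35,"rx":0,"ry":0,"rz":0,"jaw":20},{"x":0,"y":0,"z":25,"rx":0,"ry":0,"rz":0,"jaw":20},{"x":0,"y":0,"z":15,"rx":0,"ry":0,"rz":0,"jaw":20},{"x":0,"y":0,"z":8,"rx":0,"ry":0,"rz":0,"jaw":20},{"x":0,"y":0,"z":4,"rx":0,"ry":0,"rz":0,"jaw":20},{"x":0,"y":0,"z":0,"rx":0,"ry":0,"rz":0,"jaw":20}]'; echo; python3 go.py 554 -272 65 23.6;  python3 -m inch '[{"x":0,"y":0,"z":1.5,"rx":0,"ry":0,"rz":0,"jaw":20},{"x":0,"y":0,"z":1.5,"rx":0,"ry":0,"rz":0,"jaw":20},{"x":0,"y":0,"z":0,"rx":0,"ry":0,"rz":0,"jaw":20}]'; echo; python3 go.py 554 -272 65 23.6
```

```text
time_s: 7.3
ee_pos: [0.5583, -0.2724, 0.0731]
ee_rot: [0.978, 0.206, 0.0, 0.0]
ft_force: [0.8, -0.7, -0.7]
gripper_width: 0.0297
grasp_force: 12.0

t 7.3 p [ 558.3 -272.4   73.1] phi 23.8 shift [-3.8 -2.1  8.1] rz 0.2 tiltz [ 8.e-04 -4.e-04 -1.e+00] w 0.02972346867060216 gf 11.999833434820175
time_s: 7.6
ee_pos: [0.5582, -0.2724, 0.0705]
ee_rot: [0.978, 0.207, 0.001, 0.0]
ft_force: [-1.1, -0.4, -0.6]
gripper_width: 0.0301
grasp_force: 12.0

t 7.6 p [ 558.2 -272.4   70.5] phi 23.8 shift [-3.7 -2.1  5.5] rz 0.2 tiltz [ 1.2e-03 -6.0e-04 -1.0e+00] w 0.03005086308009562 gf 11.99991837143898
```

```bash
python3 -m inch '[{"x":0,"y":0,"z":2,"rx":0,"ry":0,"rz":0,"jaw":20},{"x":0,"y":0,"z":1.2,"rx":0,"ry":0,"rz":0,"jaw":20},{"x":0,"y":0,"z":0.8,"rx":0,"ry":0,"rz":0,"jaw":20},{"x":0,"y":0,"z":0,"rx":0,"ry":0,"rz":0,"jaw":20}]'; echo; python3 -m inch '[{"x":0,"y":0,"z":0.7,"rx":0,"ry":0,"rz":0,"jaw":20},{"x":0,"y":0,"z":0,"rx":0,"ry":0,"rz":0,"jaw":20}]'
```

```text
time_s: 8.0
ee_pos: [0.5577, -0.2721, 0.0655]
ee_rot: [0.978, 0.207, -0.0, -0.0]
ft_force: [0.2, -0.6, -0.3]
gripper_width: 0.0298
grasp_force: 12.0

time_s: 8.2
ee_pos: [0.5578, -0.2722, 0.0655]
ee_rot: [0.978, 0.207, -0.0, -0.0]
ft_force: [-2.5, 1.3, 3.6]
gripper_width: 0.0302
grasp_force: 12.0
```

Contact with the stand shows as 3.6 N upward. I release gently and rise.

```bash
python3 -m inch '[{"x":0,"y":0,"z":0.3,"rx":0,"ry":0,"rz":0,"jaw":20},{"x":0,"y":0,"z":0,"rx":0,"ry":0,"rz":0,"jaw":31},{"x":0,"y":0,"z":0,"rx":0,"ry":0,"rz":0,"jaw":33},{"x":0,"y":0,"z":0,"rx":0,"ry":0,"rz":0,"jaw":38},{"x":0,"y":0,"z":0,"rx":0,"ry":0,"rz":0,"jaw":44},{"x":0,"y":0,"z":0,"rx":0,"ry":0,"rz":0,"jaw":50},{"x":0,"y":0,"z":0,"rx":0,"ry":0,"rz":0,"jaw":50},{"x":0,"y":0,"z":0,"rx":0,"ry":0,"rz":0,"jaw":50}]' 3; echo; python3 -m inch '[{"x":0,"y":0,"z":-6,"rx":0,"ry":0,"rz":0,"jaw":55},{"x":0,"y":0,"z":-15,"rx":0,"ry":0,"rz":0,"jaw":60},{"x":0,"y":0,"z":-30,"rx":0,"ry":0,"rz":0,"jaw":60},{"x":0,"y":0,"z":-35,"rx":0,"ry":0,"rz":0,"jaw":60},{"x":0,"y":0,"z":-35,"rx":0,"ry":0,"rz":0,"jaw":60},{"x":0,"y":0,"z":-30,"rx":0,"ry":0,"rz":0,"jaw":60},{"x":0,"y":0,"z":-20,"rx":0,"ry":0,"rz":0,"jaw":60},{"x":0,"y":0,"z":-9,"rx":0,"ry":0,"rz":0,"jaw":60},{"x":0,"y":0,"z":0,"rx":0,"ry":0,"rz":0,"jaw":60}]' 3; echo;  python3 go.py 554 -272 240 23.6
python3 - <<'E'
from h import *
c=bot.get_calibration("wrist");im=bot.capture("wrist");cv2.imwrite("pics/w3.png",im[80:260,130:390].repeat(3,0).repeat(3,1));cv2.imwrite("w3full.png",im);np.savez("w3.npz",K=c["camera_matrix"],T=c["world_from_camera"])
E
```

```text
time_s: 9.0
ee_pos: [0.5578, -0.2721, 0.0647]
ee_rot: [0.978, 0.207, -0.0, -0.0]
ft_force: [-0.1, -0.8, 0.5]
gripper_width: 0.0502
grasp_force: 0.0

time_s: 9.9
ee_pos: [0.5587, -0.2727, 0.2475]
ee_rot: [0.978, 0.207, 0.002, 0.001]
ft_force: [-0.4, -0.2, -0.4]
gripper_width: 0.0603
grasp_force: 0.0

t 9.9 p [ 558.7 -272.7  247.5] phi 23.8 shift [-4.1 -2.5  7.4] rz 0.2 tiltz [ 0.0038 -0.002  -1.    ] w 0.06025858977081912 gf 0.0
```

View pics/w3.png

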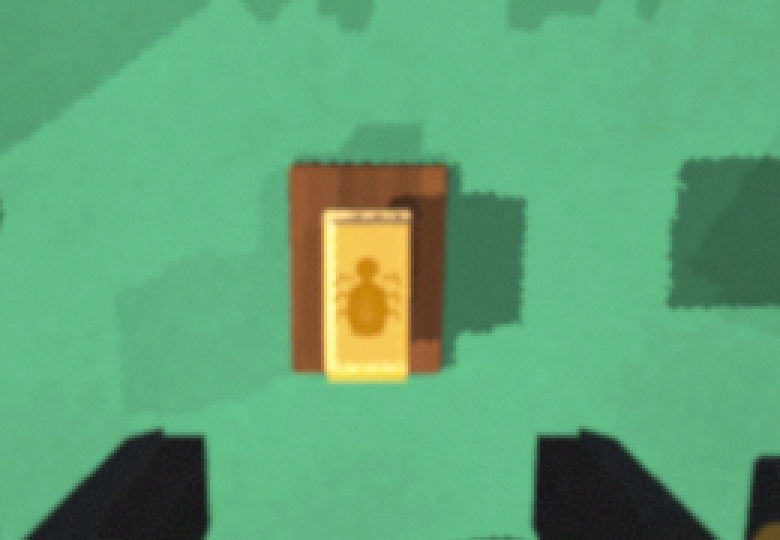

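The block lies flat on the cap: cap edges at crop columns 322/413 and far row 209, block columns about 328/409 and far row 221. I check the centring and get the shift to the magnifier.

```bash
python3 - <<'E'
from h import *
im=cv2.imread("w3full.png");d=np.load("w3.npz");c=dict(camera_matrix=d["K"],world_from_camera=d["T"])
s=bot.state();r=R.from_quat(s["ee_rot"]);p=np.array(s["ee_pos"])
W=lambda a,b,z:onplane(c,130+a/3,80+b/3,z)*1000
L=lambda a,b,z:(r.inv().apply(W(a,b,z)/1000-p)*1000)[:2].round(1)
print("foot F",L(290,163,.012),L(447,165,.012),"N",L(292,373,.012),L(442,373,.012))
print("cap far",L(322,209,.06),L(413,209,.06),"near",L(327,380,.06))
print("block far",L(330,221,.08),L(411,221,.08),"near",L(328,366,.08),L(408,366,.08))
print(im[80+100,232:272].tolist())
print(im[145:215,252].tolist())
E
python3 go.py 418 333 240 156
```

```text
foot F [ 44.8 -33.6] [44.  35.3] N [-51.5 -34.9] [-51.5  35.2]
cap far [ 29.9 -17.3] [29.9 18.1] near [-39.8 -16.2]
block far [ 27.7 -13.4] [27.7 16.4] near [-27.8 -14.8] [-27.8  15.9]
[[45, 80, 131], [46, 80, 132], [45, 82, 133], [48, 82, 133], [51, 91, 142], [70, 132, 187], [108, 208, 248], [150, 246, 255], [159, 247, 255], [116, 222, 250], [81, 192, 240], [86, 197, 243], [85, 197, 243], [69, 178, 233], [35, 146, 212], [19, 136, 202], [17, 134, 200], [23, 137, 202], [23, 139, 203], [25, 140, 206], [22, 140, 205], [18, 138, 205], [19, 137, 203], [12, 136, 201], [4, 135, 198], [14, 137, 202], [36, 151, 214], [63, 177, 233], [80, 195, 241], [74, 190, 240], [66, 178, 234], [72, 184, 238], [82, 194, 243], [73, 170, 226], [60, 115, 157], [41, 67, 96], [37, 58, 91], [37, 59, 96], [35, 60, 97], [34, 57, 95]]
[[45, 77, 125], [46, 79, 126], [45, 78, 125], [47, 79, 123], [70, 112, 150], [102, 165, 211], [126, 202, 238], [118, 184, 224], [99, 151, 186], [90, 157, 200], [86, 182, 231], [88, 199, 244], [84, 199, 245], [86, 200, 245], [87, 200, 245], [87, 200, 245], [86, 200, 245], [88, 200, 245]
[... 281 characters left out ...]
 205], [26, 141, 207], [29, 143, 208], [36, 145, 211], [33, 145, 211], [38, 150, 215], [36, 147, 211], [30, 142, 207], [21, 136, 201], [23, 136, 201], [16, 135, 201], [35, 147, 213], [68, 177, 233], [85, 197, 243], [87, 202, 245], [88, 201, 244], [88, 202, 245], [86, 200, 244], [87, 201, 245], [88, 201, 245], [94, 209, 247], [118, 228, 252], [137, 242, 254], [129, 243, 255], [96, 228, 252], [87, 220, 237], [99, 216, 215], [122, 204, 169], [134, 193, 117], [138, 189, 99], [138, 191, 100], [137, 191, 98], [138, 191, 99], [138, 190, 98], [137, 189, 98]]
t 9.95 p [ 557.9 -272.2  245.5] phi 23.8 shift [ 116.6 -610.1    4.9] rz -132.2 tiltz [ 1.2e-03 -7.0e-04 -1.0e+00] w 0.05990717500560053 gf 0.0
```

The block is centred on the stand to about 1 mm, at (555.8,-274.2). Now I go over the magnifier's handle at about (470,310).

```bash
python3 -m inch '[{"x":7,"y":-25,"z":0,"rx":0,"ry":0,"rz":0,"jaw":60},{"x":12.5,"y":-46,"z":0,"rx":0,"ry":0,"rz":0,"jaw":60},{"x":12.5,"y":-46,"z":0,"rx":0,"ry":0,"rz":0,"jaw":60},{"x":12.5,"y":-46,"z":0,"rx":0,"ry":0,"rz":0,"jaw":60},{"x":12.5,"y":-46,"z":0,"rx":0,"ry":0,"rz":0,"jaw":60},{"x":12.5,"y":-46,"z":0,"rx":0,"ry":0,"rz":0,"jaw":60},{"x":12.5,"y":-46,"z":0,"rx":0,"ry":0,"rz":0,"jaw":60},{"x":12.5,"y":-46,"z":0,"rx":0,"ry":0,"rz":0,"jaw":60},{"x":12.5,"y":-46,"z":0,"rx":0,"ry":0,"rz":0,"jaw":60},{"x":12.5,"y":-46,"z":0,"rx":0,"ry":0,"rz":0,"jaw":60}]'; echo; python3 -m inch '[{"x":12.5,"y":-46,"z":0,"rx":0,"ry":0,"rz":0,"jaw":60},{"x":12.5,"y":-46,"z":0,"rx":0,"ry":0,"rz":0,"jaw":60},{"x":12.5,"y":-46,"z":0,"rx":0,"ry":0,"rz":0,"jaw":60},{"x":10.5,"y":-37,"z":0,"rx":0,"ry":0,"rz":-4.7,"jaw":60},{"x":0,"y":0,"z":0,"rx":0,"ry":0,"rz":-8.5,"jaw":60},{"x":0,"y":0,"z":0,"rx":0,"ry":0,"rz":-8.5,"jaw":60},{"x":0,"y":0,"z":0,"rx":0,"ry":0,"rz":-8.5,"jaw":60},{"x":0,"y":0,"z":0,"rx":0,"ry":0,"rz":-8.5,"jaw":60},{"x":0,"y":0,"z":0,"rx":0,"ry":0,"rz":-8.5,"jaw":60},{"x":0,"y":0,"z":0,"rx":0,"ry":0,"rz":-8.5,"jaw":60}]'; echo; python3 -m inch '[{"x":0,"y":0,"z":0,"rx":0,"ry":0,"rz":-8.5,"jaw":60},{"x":0,"y":0,"z":0,"rx":0,"ry":0,"rz":-8.5,"jaw":60},{"x":0,"y":0,"z":0,"rx":0,"ry":0,"rz":-8.5,"jaw":60},{"x":0,"y":0,"z":0,"rx":0,"ry":0,"rz":-8.5,"jaw":60},{"x":0,"y":0,"z":0,"rx":0,"ry":0,"rz":-8.5,"jaw":60},{"x":0,"y":0,"z":0,"rx":0,"ry":0,"rz":-8.5,"jaw":60},{"x":0,"y":0,"z":0,"rx":0,"ry":0,"rz":-8.5,"jaw":60},{"x":0,"y":0,"z":0,"rx":0,"ry":0,"rz":-8.5,"jaw":60},{"x":0,"y":0,"z":0,"rx":0,"ry":0,"rz":-8.5,"jaw":60},{"x":0,"y":0,"z":0,"rx":0,"ry":0,"rz":0,"jaw":60}]';echo
python3 go.py 470 310 100 156
python3 - <<'E'
from h import *
print(bot.state()["joint_positions"].round(2))
c=bot.get_calibration("wrist");im=bot.capture("wrist");cv2.imwrite("pics/w4.png",im);np.savez("w4.npz",K=c["camera_matrix"],T=c["world_from_camera"])
E
```

```text
time_s: 10.95
ee_pos: [0.4879, 0.1792, 0.2427]
ee_rot: [0.978, 0.207, -0.002, 0.0]
ft_force: [1.5, 0.2, 0.3]
gripper_width: 0.0601
grasp_force: 0.0

time_s: 11.95
ee_pos: [0.4618, 0.3565, 0.2422]
ee_rot: [0.767, 0.642, -0.002, -0.0]
ft_force: [-0.3, 0.2, 0.1]
gripper_width: 0.0601
grasp_force: 0.0

time_s: 12.95
ee_pos: [0.4618, 0.3565, 0.2425]
ee_rot: [0.207, 0.978, -0.001, -0.001]
ft_force: [0.2, -0.5, 0.3]
gripper_width: 0.0601
grasp_force: 0.0

t 12.95 p [461.8 356.5 242.5] phi 156.1 shift [-26.6 -38.7 142.5] rz 0.1 tiltz [-0.0031 -0.0022 -1.    ] w 0.060120868665569545 gf 0.0
[ 0.61  0.09  1.8   0.    1.26 -0.54]
```

View pics/w4.png

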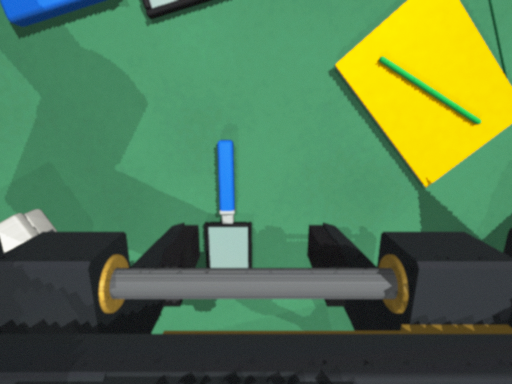

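I overshot one row, which does no harm. The wrist view shows the handle over columns 218–234, rows 140–212, and the frame's front edge at row 222. I measure it.

```bash
python3 - <<'E'
from h import *
im=cv2.imread("pics/w4.png");d=np.load("w4.npz");c=dict(camera_matrix=d["K"],world_from_camera=d["T"])
hsv=cv2.cvtColor(im,cv2.COLOR_BGR2HSV);m=cv2.inRange(hsv,(100,130,80),(125,255,255));m[:120]=0;m[230:]=0
q=max(cv2.findContours(m,0,1)[0],key=cv2.contourArea);print(cv2.boundingRect(q))
for z in(.018,.012):
    P=np.array([onplane(c,*p,z)[:2] for p in q[:,0].astype(float)])*1000
    r=cv2.minAreaRect(P.astype(np.float32));print(z,r)
f=[onplane(c,u,222,.01)*1000 for u in(207,252)];print("frame front",f,np.linalg.norm(f[0]-f[1]))
E
python3 go.py 470 310 100 156
```

```text
(217, 140, 18, 71)
0.018 ((455.74102783203125, 318.65960693359375), (21.172992706298828, 94.599853515625), 66.37108612060547)
0.012 ((456.59979248046875, 317.6154479980469), (21.51406478881836, 96.12378692626953), 66.37106323242188)
frame front [array([505.98276878, 264.73798346,  10.        ]), array([531.73536084, 323.00632144,  10.        ])] 63.70553515076681
t 13.0 p [462.  356.6 242.8] phi 155.9 shift [-26.6 -38.8 142.8] rz -0.1 tiltz [-0.0027 -0.0018 -1.    ] w 0.06002370601073724 gf 0.0
```

```bash
python3 -m inch '[{"x":-16,"y":-19,"z":12,"rx":0,"ry":0,"rz":0,"jaw":55},{"x":-16.2,"y":-18.8,"z":35,"rx":0,"ry":0,"rz":-0.4,"jaw":50},{"x":0,"y":0,"z":42,"rx":0,"ry":0,"rz":0,"jaw":50},{"x":0,"y":0,"z":42,"rx":0,"ry":0,"rz":0,"jaw":50},{"x":0,"y":0,"z":35,"rx":0,"ry":0,"rz":0,"jaw":50},{"x":0,"y":0,"z":25,"rx":0,"ry":0,"rz":0,"jaw":50},{"x":0,"y":0,"z":15,"rx":0,"ry":0,"rz":0,"jaw":50},{"x":0,"y":0,"z":0,"rx":0,"ry":0,"rz":0,"jaw":50},{"x":0,"y":0,"z":0,"rx":0,"ry":0,"rz":0,"jaw":50}]';echo; python3 go.py 476 309 4 156.3
```

```text
time_s: 13.9
ee_pos: [0.4773, 0.3098, 0.0392]
ee_rot: [0.205, 0.979, 0.0, 0.0]
ft_force: [0.7, 0.3, 0.7]
gripper_width: 0.05
grasp_force: 0.0

t 13.9 p [477.3 309.8  39.2] phi 156.4 shift [ 0.9 -1.3 35.2] rz 0.1 tiltz [ 4.e-04  2.e-04 -1.e+00] w 0.05001291518365132 gf 0.0
```

```bash
python3 -m inch '[{"x":0,"y":-1,"z":12,"rx":0,"ry":0,"rz":0,"jaw":50},{"x":0,"y":0,"z":12,"rx":0,"ry":0,"rz":0,"jaw":50},{"x":0,"y":0,"z":7,"rx":0,"ry":0,"rz":0,"jaw":45},{"x":0,"y":0,"z":4,"rx":0,"ry":0,"rz":0,"jaw":40},{"x":0,"y":0,"z":0,"rx":0,"ry":0,"rz":0,"jaw":34},{"x":0,"y":0,"z":0,"rx":0,"ry":0,"rz":0,"jaw":28}]' 10;echo; python3 go.py 476 309 4 156.3;  python3 -m inch '[{"x":0,"y":0,"z":0,"rx":0,"ry":0,"rz":0,"jaw":24},{"x":0,"y":0,"z":0,"rx":0,"ry":0,"rz":0,"jaw":21},{"x":0,"y":0,"z":0,"rx":0,"ry":0,"rz":0,"jaw":18},{"x":0,"y":0,"z":0,"rx":0,"ry":0,"rz":0,"jaw":10},{"x":0,"y":0,"z":0,"rx":0,"ry":0,"rz":0,"jaw":10}]' 10; echo; python3 -m inch '[{"x":0,"y":0,"z":0,"rx":0,"ry":0,"rz":0,"jaw":10},{"x":0,"y":0,"z":0,"rx":0,"ry":0,"rz":0,"jaw":10},{"x":0,"y":0,"z":0,"rx":0,"ry":0,"rz":0,"jaw":10}]' 50;echo; python3 go.py 476 309 4 156.3
```

```text
time_s: 14.5
ee_pos: [0.4766, 0.3087, 0.0037]
ee_rot: [0.204, 0.979, 0.0, 0.0]
ft_force: [-0.2, 0.4, -1.0]
gripper_width: 0.0292
grasp_force: 0.0

t 14.5 p [476.6 308.7   3.7] phi 156.4 shift [ 0.7  0.1 -0.3] rz 0.1 tiltz [ 0.  0. -1.] w 0.029167568144911497 gf 0.0
time_s: 15.0
ee_pos: [0.4768, 0.3088, 0.0041]
ee_rot: [0.204, 0.979, 0.0, 0.0]
ft_force: [-0.4, 0.1, 2.3]
gripper_width: 0.0202
grasp_force: 10.0

time_s: 15.3
ee_pos: [0.4768, 0.3089, 0.0041]
ee_rot: [0.204, 0.979, 0.0, 0.0]
ft_force: [-0.2, -0.2, 4.0]
gripper_width: 0.0193
grasp_force: 50.0

t 15.3 p [476.8 308.9   4.1] phi 156.4 shift [ 0.8 -0.2  0.1] rz 0.1 tiltz [ 6.e-04  4.e-04 -1.e+00] w 0.019344910037396745 gf 50.00091791152954
```

The handle is gripped at 50 N. I lift smoothly.

```bash
python3 -m inch '[{"x":0,"y":0,"z":-4,"rx":0,"ry":0,"rz":0,"jaw":10},{"x":0,"y":0,"z":-10,"rx":0,"ry":0,"rz":0,"jaw":10},{"x":0,"y":0,"z":-20,"rx":0,"ry":0,"rz":0,"jaw":10},{"x":0,"y":0,"z":-30,"rx":0,"ry":0,"rz":0,"jaw":10},{"x":0,"y":0,"z":-36,"rx":0,"ry":0,"rz":0,"jaw":10},{"x":0,"y":0,"z":-36,"rx":0,"ry":0,"rz":0,"jaw":10},{"x":0,"y":0,"z":-36,"rx":0,"ry":0,"rz":0,"jaw":10},{"x":0,"y":0,"z":-34,"rx":0,"ry":0,"rz":0,"jaw":10},{"x":0,"y":0,"z":-20,"rx":0,"ry":0,"rz":0,"jaw":10},{"x":0,"y":0,"z":-10,"rx":0,"ry":0,"rz":0,"jaw":10}]'; echo; python3 go.py 642 -236 240 156.4
python3 - <<'E'
from h import *
im=bot.capture("side");cv2.imwrite("pics/s5.png",im)
print(bot.state()["moment"])
E
```

```text
time_s: 16.3
ee_pos: [0.4773, 0.3091, 0.2428]
ee_rot: [0.204, 0.979, 0.001, 0.001]
ft_force: [0.7, 0.5, -1.6]
gripper_width: 0.0194
grasp_force: 50.0

t 16.3 p [477.3 309.1 242.8] phi 156.4 shift [-368.9 -433.8    2.3] rz 0.0 tiltz [ 0.0035  0.0021 -1.    ] w 0.01941371429425249 gf 49.99826967716217
[ 0.07090672 -0.13947791 -0.00828618]
```

View pics/s5.png

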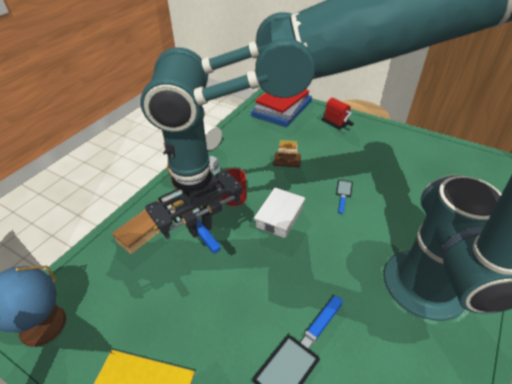

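The side view shows the magnifier in the gripper (handle near (208,235)) and the block on the stand at (287,147). I carry it over and then turn.

```bash
python3 -m inch '[{"x":-12,"y":-14,"z":0,"rx":0,"ry":0,"rz":0,"jaw":10},{"x":-26,"y":-30.5,"z":0,"rx":0,"ry":0,"rz":0,"jaw":10},{"x":-26,"y":-30.5,"z":0,"rx":0,"ry":0,"rz":0,"jaw":10},{"x":-26,"y":-30.5,"z":0,"rx":0,"ry":0,"rz":0,"jaw":10},{"x":-26,"y":-30.5,"z":0,"rx":0,"ry":0,"rz":0,"jaw":10},{"x":-26,"y":-30.5,"z":0,"rx":0,"ry":0,"rz":0,"jaw":10},{"x":-26,"y":-30.5,"z":0,"rx":0,"ry":0,"rz":0,"jaw":10},{"x":-26,"y":-30.5,"z":0,"rx":0,"ry":0,"rz":0,"jaw":10}]'; echo; python3 -m inch '[{"x":-26,"y":-30.5,"z":0,"rx":0,"ry":0,"rz":0,"jaw":10},{"x":-26,"y":-30.5,"z":0,"rx":0,"ry":0,"rz":0,"jaw":10},{"x":-26,"y":-30.5,"z":0,"rx":0,"ry":0,"rz":0,"jaw":10},{"x":-26,"y":-30.5,"z":0,"rx":0,"ry":0,"rz":0,"jaw":10},{"x":-26,"y":-30.5,"z":0,"rx":0,"ry":0,"rz":0,"jaw":10},{"x":-26,"y":-30.5,"z":0,"rx":0,"ry":0,"rz":0,"jaw":10},{"x":-13,"y":-15,"z":0,"rx":0,"ry":0,"rz":0,"jaw":10},{"x":-6,"y":-7.5,"z":0,"rx":0,"ry":0,"rz":0,"jaw":10},{"x":0,"y":0,"z":0,"rx":0,"ry":0,"rz":4,"jaw":10},{"x":0,"y":0,"z":0,"rx":0,"ry":0,"rz":7,"jaw":10}]'; echo; python3 go.py 642 -236 240 23.6
```

```text
time_s: 17.15
ee_pos: [0.5624, 0.0209, 0.2377]
ee_rot: [0.204, 0.979, -0.0, -0.002]
ft_force: [0.3, 0.2, -1.4]
gripper_width: 0.0194
grasp_force: 50.0

time_s: 18.15
ee_pos: [0.641, -0.2347, 0.2385]
ee_rot: [0.299, 0.954, 0.001, -0.001]
ft_force: [-1.0, -0.1, -1.3]
gripper_width: 0.0196
grasp_force: 50.0

t 18.15 p [ 641.  -234.7  238.5] phi 145.2 shift [-1.5 -0.5 -1.5] rz 121.6 tiltz [-0.0021  0.0017 -1.    ] w 0.019559849807567142 gf 49.99392807483673
```

```bash
python3 -m inch '[{"x":0,"y":0,"z":0,"rx":0,"ry":0,"rz":7,"jaw":10},{"x":0,"y":0,"z":0,"rx":0,"ry":0,"rz":7,"jaw":10},{"x":0,"y":0,"z":0,"rx":0,"ry":0,"rz":7,"jaw":10},{"x":0,"y":0,"z":0,"rx":0,"ry":0,"rz":7,"jaw":10},{"x":0,"y":0,"z":0,"rx":0,"ry":0,"rz":7,"jaw":10},{"x":0,"y":0,"z":0,"rx":0,"ry":0,"rz":7,"jaw":10},{"x":0,"y":0,"z":0,"rx":0,"ry":0,"rz":7,"jaw":10},{"x":0,"y":0,"z":0,"rx":0,"ry":0,"rz":7,"jaw":10},{"x":0,"y":0,"z":0,"rx":0,"ry":0,"rz":7,"jaw":10},{"x":0,"y":0,"z":0,"rx":0,"ry":0,"rz":7,"jaw":10}]'; echo; python3 -m inch '[{"x":0,"y":0,"z":0,"rx":0,"ry":0,"rz":7,"jaw":10},{"x":0,"y":0,"z":0,"rx":0,"ry":0,"rz":7,"jaw":10},{"x":0,"y":0,"z":0,"rx":0,"ry":0,"rz":7,"jaw":10},{"x":0,"y":0,"z":0,"rx":0,"ry":0,"rz":7,"jaw":10},{"x":0,"y":0,"z":0,"rx":0,"ry":0,"rz":7,"jaw":10},{"x":0,"y":0,"z":0,"rx":0,"ry":0,"rz":7,"jaw":10},{"x":0,"y":0,"z":0,"rx":0,"ry":0,"rz":5,"jaw":10},{"x":0,"y":0,"z":0,"rx":0,"ry":0,"rz":4.8,"jaw":10},{"x":0,"y":0,"z":0,"rx":0,"ry":0,"rz":0,"jaw":10},{"x":0,"y":0,"z":0,"rx":0,"ry":0,"rz":0,"jaw":10}]'; echo; python3 go.py 642 -236 180 23.6
```

```text
time_s: 19.15
ee_pos: [0.6411, -0.2338, 0.2389]
ee_rot: [0.792, 0.61, -0.0, -0.001]
ft_force: [0.4, 0.4, -1.1]
gripper_width: 0.0196
grasp_force: 50.0

time_s: 20.15
ee_pos: [0.6414, -0.2345, 0.2392]
ee_rot: [0.978, 0.206, -0.0, -0.0]
ft_force: [0.8, -0.3, -2.1]
gripper_width: 0.0195
grasp_force: 50.0

t 20.15 p [ 641.4 -234.5  239.2] phi 23.8 shift [ 0.   1.7 59.2] rz 0.2 tiltz [-9.e-04  8.e-04 -1.e+00] w 0.019497568181605796 gf 49.99839663505554
```

```bash
python3 -m inch '[{"x":0,"y":1.7,"z":12,"rx":0,"ry":0,"rz":0,"jaw":10},{"x":0,"y":0,"z":25,"rx":0,"ry":0,"rz":0,"jaw":10},{"x":0,"y":0,"z":25,"rx":0,"ry":0,"rz":0,"jaw":10},{"x":0,"y":0,"z":12,"rx":0,"ry":0,"rz":0,"jaw":10},{"x":0,"y":0,"z":6,"rx":0,"ry":0,"rz":0,"jaw":10},{"x":0,"y":0,"z":0,"rx":0,"ry":0,"rz":0,"jaw":10},{"x":0,"y":0,"z":0,"rx":0,"ry":0,"rz":0,"jaw":10}]'; echo; python3 go.py 642 -236 105 23.6
python3 - <<'E'
from h import *
a=bot.capture("side");b=bot.capture("top");cv2.imwrite("side6.png",a);cv2.imwrite("top6.png",b)
f=lambda i,x,y,w,h:cv2.resize(i[y:y+h,x:x+w],None,fx=5,fy=5,interpolation=cv2.INTER_CUBIC)
cv2.imwrite("pics/st6.png",np.hstack([f(a,220,85,80,110),f(b,320,135,75,110)]))
E
```

```text
time_s: 20.85
ee_pos: [0.6431, -0.2376, 0.1608]
ee_rot: [0.979, 0.205, 0.001, 0.0]
ft_force: [-0.3, -0.1, -1.1]
gripper_width: 0.0195
grasp_force: 50.0

t 20.85 p [ 643.1 -237.6  160.8] phi 23.6 shift [-0.4 -2.  55.8] rz 0.0 tiltz [ 1.6e-03 -6.0e-04 -1.0e+00] w 0.01953875243946654 gf 49.99821424484253
```

View pics/st6.png

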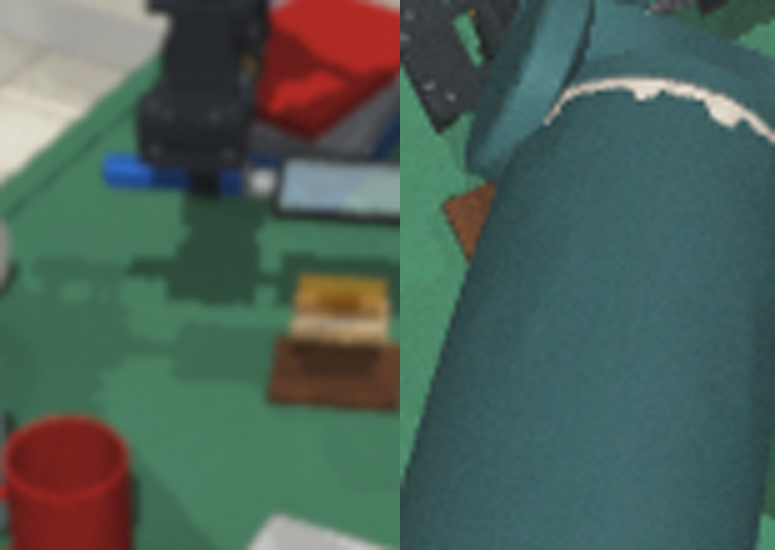

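The side half shows handle, frame and block edges nearly parallel, and the top view is blocked by the arm. I overlay the predicted level-frame corners on the side view to check level and position.

Run:
```python
from h import *
a=cv2.imread("side6.png");c=bot.get_calibration("side");K=np.array(c["camera_matrix"]);T=np.array(c["world_from_camera"])
s=bot.state();r=R.from_quat(s["ee_rot"]).as_matrix();p=np.array(s["ee_pos"])
def pr(P):
    q=T[:3,:3].T@(P-T[:3,3]);return np.array([K[0,0]*q[0]/-q[2]+K[0,2],K[1,1]*-q[1]/-q[2]+K[1,2]])
X=r[:,0]*[1,1,0];Y=r[:,1]*[1,1,0];u=p+[0,0,-.0041]-.0943*X   # origin of magnifier
x0,y0,w,h,k=235,100,110,75,7
im=cv2.resize(a[y0:y0+h,x0:x0+w],None,fx=k,fy=k,interpolation=cv2.INTER_CUBIC)
print(u)
pts={}
for n,(i,j,z) in {"A":(51,34,10),"B":(51,-34,10),"C":(-51,-34,10),"D":(-51,34,10),"a":(51,34,0),"b":(51,-34,0),"c":(-51,-34,0),"d":(-51,34,0),"h1":(167,10,18),"h2":(167,-10,18),"h3":(167,-10,0)}.items():
    q=pr(u+X*i/1e3+Y*j/1e3+[0,0,z/1e3]);t=((q-[x0,y0]+.5)*k).astype(int);print(n,q.round(1),t);cv2.circle(im,tuple(int(v) for v in t),3,(0,0,255) if n.isupper() else (255,0,255),1)
b=np.array([.5558,-.2742,.08]);
for i in(-30,30):
  for j in(-15,15):
    t=((pr(b+X*i/1e3+Y*j/1e3)-[x0,y0]+.5)*k).astype(int);cv2.circle(im,tuple(int(v) for v in t),3,(255,255,0),1)
cv2.imwrite("pics/ov.png",im)
```

```text
[ 0.55694527 -0.275575    0.15728907]
A [274.5 114.6] [279 105]
B [272.6 125.7] [266 183]
C [303.6 127.6] [483 196]
D [304.3 116.3] [488 117]
a [274.4 117.1] [279 123]
b [272.6 128.2] [266 201]
c [303.4 130.1] [482 214]
d [304.1 118.8] [487 135]
h1 [240.  114.4] [ 38 104]
h2 [239.  117.6] [ 31 126]
h3 [239.3 122.2] [ 33 158]
```

View pics/ov.png

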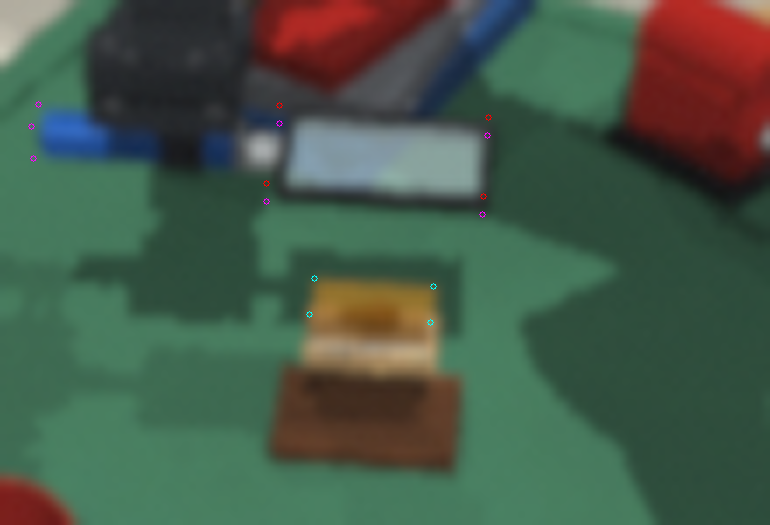

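Predicted and seen corners agree within about 1.5 native pixels. The lens is level, sitting about 2–3 mm further out than assumed. One numeric profile to settle roll and offset.

Run:
```python
from h import *
a=cv2.imread("side6.png").astype(int)
print("v col289 rows108-134",a[108:135,289].sum(1).tolist())
print("h row122 cols266-310",a[122,266:311].sum(1).tolist())
c=bot.get_calibration("side");K=np.array(c["camera_matrix"]);T=np.array(c["world_from_camera"])
s=bot.state();r=R.from_quat(s["ee_rot"]).as_matrix();p=np.array(s["ee_pos"])
def pr(P):
    q=T[:3,:3].T@(P-T[:3,3]);return np.array([K[0,0]*q[0]/-q[2]+K[0,2],K[1,1]*-q[1]/-q[2]+K[1,2]]).round(1)
X=r[:,0]*[1,1,0];Y=r[:,1]*[1,1,0];u=p+[0,0,-.0041]-.0943*X
for j,z in((34,10),(28,10),(28,5),(-28,10),(-28,5),(-34,10),(-34,0)):print(j,z,pr(u+Y*j/1e3+[0,0,z/1e3]))
for i in(51,45,-45,-51):print("x",i,pr(u+X*i/1e3+[0,0,.01]))
```

```text
v col289 rows108-134 [192, 227, 243, 247, 252, 257, 251, 219, 179, 228, 344, 415, 437, 444, 449, 455, 470, 462, 391, 263, 161, 169, 233, 270, 277, 277, 275]
h row122 cols266-310 [155, 170, 195, 241, 335, 426, 454, 434, 338, 245, 315, 419, 459, 464, 456, 443, 438, 438, 441, 444, 446, 447, 450, 449, 447, 449, 452, 456, 456, 457, 456, 457, 457, 455, 456, 456, 430, 331, 206, 154, 161, 176, 181, 183, 182]
34 10 [289.3 115.4]
28 10 [289.2 116.4]
28 5 [289.2 117.7]
-28 10 [288.2 125.6]
-28 5 [288.1 126.9]
-34 10 [288.  126.6]
-34 0 [287.9 129.2]
x 51 [273.6 120. ]
x 45 [275.3 120.1]
x -45 [302.2 121.7]
x -51 [304.  121.8]
```

Roll and height fit the prediction within 0.5 px. The lens is 3 mm further out, so the target TCP is (644.7,-235.4,105).

```bash
python3 go.py 644.7 -235.4 105 23.6; python3 -m inch '[{"x":2.5,"y":-1,"z":8,"rx":0,"ry":0,"rz":0,"jaw":10},{"x":0,"y":0,"z":12,"rx":0,"ry":0,"rz":0,"jaw":10},{"x":0,"y":0,"z":12,"rx":0,"ry":0,"rz":0,"jaw":10},{"x":0,"y":0,"z":10,"rx":0,"ry":0,"rz":0,"jaw":10},{"x":0,"y":0,"z":6,"rx":0,"ry":0,"rz":0,"jaw":10},{"x":0,"y":0,"z":4,"rx":0,"ry":0,"rz":0,"jaw":10},{"x":0,"y":0,"z":2,"rx":0,"ry":0,"rz":0,"jaw":10},{"x":0,"y":0,"z":0,"rx":0,"ry":0,"rz":0,"jaw":10},{"x":0,"y":0,"z":0,"rx":0,"ry":0,"rz":0,"jaw":10},{"x":0,"y":0,"z":0,"rx":0,"ry":0,"rz":0,"jaw":10}]'; echo; python3 go.py 644.7 -235.4 105 23.6
```

```text
t 20.95 p [ 643.3 -237.8  161.4] phi 23.6 shift [ 2.1 -1.7 56.4] rz 0.0 tiltz [ 0.0025 -0.001  -1.    ] w 0.01935841216571418 gf 49.99819278717041
time_s: 21.95
ee_pos: [0.6447, -0.2356, 0.1064]
ee_rot: [0.979, 0.205, 0.0, 0.0]
ft_force: [0.1, 0.1, -1.4]
gripper_width: 0.0194
grasp_force: 50.0

t 21.95 p [ 644.7 -235.6  106.4] phi 23.6 shift [ 0.1 -0.2  1.4] rz 0.0 tiltz [ 1.1e-03 -4.0e-04 -1.0e+00] w 0.01935736309649673 gf 49.99812662601471
```

Run:
```python
from h import *
a=bot.capture("side").astype(int);c=bot.get_calibration("side");K=np.array(c["camera_matrix"]);T=np.array(c["world_from_camera"])
def pr(P):
    q=T[:3,:3].T@(P-T[:3,3]);return np.array([K[0,0]*q[0]/-q[2]+K[0,2],K[1,1]*-q[1]/-q[2]+K[1,2]]).round(1)
X=np.array([.9164,.4,0]);Y=np.array([.4,-.9164,0]);o=np.array([.5558,-.2742,.102])
for i in(45,-45):print("x",i,pr(o+X*i/1e3+[0,0,.01]))
for j,z in((34,10),(28,10),(-28,10),(-34,10),(-34,0)):print(j,z,pr(o+Y*j/1e3+[0,0,z/1e3]))
v,u=pr(o+[0,0,.01])[::-1].round().astype(int)
print("row",v,"cols",u-20,a[v,u-20:u+21].sum(1).tolist());print("col",u,"rows",v-14,a[v-14:v+15,u].sum(1).tolist())
s=bot.state();print(s["qvel"].round(4),s["grasp_force"])
```

```text
x 45 [275.1 134. ]
x -45 [301.1 135.7]
34 10 [288.7 129.3]
28 10 [288.6 130.3]
-28 10 [287.5 139.6]
-34 10 [287.4 140.7]
-34 0 [287.2 143.1]
row 135 cols 268 [259, 356, 407, 425, 428, 354, 267, 340, 459, 504, 513, 514, 515, 512, 512, 511, 511, 509, 508, 505, 505, 505, 508, 511, 507, 509, 507, 507, 507, 509, 505, 505, 486, 403, 272, 221, 256, 275, 272, 272, 268]
col 288 rows 121 [142, 139, 138, 140, 148, 180, 229, 261, 248, 245, 328, 420, 478, 501, 505, 509, 511, 512, 486, 376, 218, 143, 198, 229, 224, 214, 243, 325, 416]
[-0.0004 -0.0003  0.0013 -0.0004  0.     -0.0002] 49.99823749065399
```

Lens edges match the prediction within 0.3 px, and the arm is still. Handing in.

```bash
python3 -c "
from cell import bot
print(bot.sign_off())"
```

```text
the job is handed in; nothing more can be done
None
```

The job is handed in, with no verdict returned: by my measurements the block sits centred on the stand to about 1 mm, and the magnifier is held level and still about 22 mm above it, lens centred to a few millimetres.

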